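# Feel along the brass nail row of a chair rail

## Task

Check the row of five brass nail heads on the curved chair rail by feel: go along the row with the fingertips from the end where the red tin stands to the other end, touching each nail head gently in turn, one at a time, and never pressing the sprung bed down to its stop. Finish with the fingertips still resting on the last nail head: the program ends while holding that light touch, to mark it. Do not lift or shift the rail, and leave the tin, the spool and everything else on the bench where they are.

Things in the scene. Friction and masses are not known exactly. Their poses are not given: they have to be found in the camera images.
- bed: Sprung work bed, fixed to the table: dark steel base 140 x 320 x 18 mm, origin at the centre of its underside on the table, x across it, y along its length, z up. A plywood deck 130 x 305 mm rides on springs above it, deck top 46 mm above the table, with short dowels (15 mm tall) around the rail.
- deck (a joint): How far the sprung deck is pressed down, m: 0 at rest (up), 0.012 at its lower stop. It gives straight down: it starts to move at about 3 to 7 N of pressing force on the rail (depending on the rail's mass) and then adds 0.6 N per mm.
- rail: Curved wooden crest rail of a chair back, dark brown, lying loose on the deck between the dowels (up to about 3 mm of play): bowed in plan towards its +x side (ends 50 mm behind the middle), 250 mm long along y, 34 mm wide, 26 mm tall, about 0.4 kg; origin on the underside, in the middle of its bounding outline, z up. Five brass nails in a row along its top; closed fingers fit on one head without reaching its neighbour. It must stay lying where it is.
- nail1: Brass dome-headed nail 1 of 5 set in the rail's top: round head 16 mm across, standing 4 mm proud; origin at the centre of the head's underside (on the rail's top face), z up, so the crown is 4 mm above the origin, 76 mm above the table when the bed is not pressed. The nails run in order 1,2,3,4,5 along the rail, 45 to 49 mm apart; nail 1 is at the rail's -y end, nail 5 at its +y end. Work goes 1 to 5 or 5 to 1, from the end where the red tin stands.
- nail2: Brass dome-headed nail 2 of 5 set in the rail's top: round head 16 mm across, standing 4 mm proud; origin at the centre of the head's underside (on the rail's top face), z up, so the crown is 4 mm above the origin, 76 mm above the table when the bed is not pressed. The nails run in order 1,2,3,4,5 along the rail, 45 to 49 mm apart; nail 1 is at the rail's -y end, nail 5 at its +y end. Work goes 1 to 5 or 5 to 1, from the end where the red tin stands.
- nail3: Brass dome-headed nail 3 of 5 set in the rail's top: round head 16 mm across, standing 4 mm proud; origin at the centre of the head's underside (on the rail's top face), z up, so the crown is 4 mm above the origin, 76 mm above the table when the bed is not pressed. The nails run in order 1,2,3,4,5 along the rail, 45 to 49 mm apart; nail 1 is at the rail's -y end, nail 5 at its +y end. Work goes 1 to 5 or 5 to 1, from the end where the red tin stands.
- nail4: Brass dome-headed nail 4 of 5 set in the rail's top: round head 16 mm across, standing 4 mm proud; origin at the centre of the head's underside (on the rail's top face), z up, so the crown is 4 mm above the origin, 76 mm above the table when the bed is not pressed. The nails run in order 1,2,3,4,5 along the rail, 45 to 49 mm apart; nail 1 is at the rail's -y end, nail 5 at its +y end. Work goes 1 to 5 or 5 to 1, from the end where the red tin stands.
- nail5: Brass dome-headed nail 5 of 5 set in the rail's top: round head 16 mm across, standing 4 mm proud; origin at the centre of the head's underside (on the rail's top face), z up, so the crown is 4 mm above the origin, 76 mm above the table when the bed is not pressed. The nails run in order 1,2,3,4,5 along the rail, 45 to 49 mm apart; nail 1 is at the rail's -y end, nail 5 at its +y end. Work goes 1 to 5 or 5 to 1, from the end where the red tin stands.
- tin: Small round red tin, 40 mm across, 26 mm tall, loose on the table about 205 mm from the bed's centre, just off one end of the bed: it marks the end to start from. Origin at the centre of its underside. The nail within 170 mm of it (1 or 5) is the first nail. Leave it alone.
- spool: Small pale wooden spool, 36 mm across, 30 mm tall, loose on the table just off the other end of the bed. Origin at the centre of its underside. Leave it alone.
- screwdriver: Loose screwdriver lying on the table roughly parallel to the bed on its far side (about 145 mm from the bed's centre line), along its own x axis. Leave it alone.
- mallet: Loose hammer lying on the table to the left of the bed. Leave it alone.
- gluebrush: Loose brush lying on the table to the right of the bed. Leave it alone.
- glue: Yellow glue bottle with a red cap, 56 mm across, 140 mm tall, standing loose at the far left; origin at the centre of its underside. Leave it alone.
- offcut: Dark wood offcut 100 x 45 x 30 mm lying loose at the far right. Leave it alone.

How it is judged:
By the outcome, as a careful person would: the job done as asked, in the order asked, and still so for the second after the job is handed in, while the arm keeps its last pose, push and grip.
It also fails if it takes over 45 s, if anything falls off the work surface, if the arm or the gripper's body presses on something with over 40 N, if the wrist force passes 120 N, or if a joint passes its speed limit or range.

## Robot

A 7-joint arm with a two-finger parallel gripper is mounted at the origin on the work surface. World frame = base frame: x ahead of the robot, y to its left, z up, the work surface at z = 0. Lengths are in m, angles in rad, forces in N, time in s.
With the tool pointing down it reaches from about 0.4 to 0.85 m from the base axis. Payload 10.4 kg.
Tool frame: the origin (TCP) lies between the finger pads; the fingertips stand manip.finger_overhang ahead of it and the grasp point (between the pads) lies 11 mm behind it (manip.finger_overhang is the distance from the TCP to the fingertips, in m); x points along the fingers, z is the direction in which the jaws open and shut, and the axes are right-handed (so a half turn about x gives the same grasp; the last joint's range is limited). The gripper opens to 85 mm and grips with 20 to 120 N. Pads are 22 mm wide; open, the fingers measure 114 mm over their backs; the gripper's body (76 mm by 85 mm) begins 54 mm behind the grasp point. The pads swing forward as they close: fully open they stand 13 mm farther back than shut.
Start: joints at [1.284, 0.332, -0.065, 1.46, 0.022, 1.35, -0.088], TCP at [0.163, -0.603, 0.239] pointing down, gripper open.
Joint ranges: [-2.6, 2.6], [-0.5, 2.12], [-1.47, 1.34], [0.16, 2.42], [-1.27, 4.41], [0.06, 2.06], [-2.6, 2.6]. Speed limits (rad/s): [2.22, 2.22, 2.79, 2.79, 3.14, 3.14, 3.14].

## Interface

Orientations are given as a unit quaternion [x, y, z, w].
In Python, from workcell import get_obs, camera, workorder, manip gives the robot as it stands. The module is installed in compiled form; this text tells all that it offers.
- The arm moves only by the tool play_rows, never from a script. Its argument "increments" is text: rows parted by semicolons, each of 4 numbers parted by spaces: the shift along the tool's x, y, z in m, then the turn about the tool's x in rad. A call has 1 to 20 rows; each row shifts and turns the pose as measured when the row begins, along the tool's axes as they then stand; what a row does not reach is not made up. A row lasts 1/10 s, in which the tool goes at most 50 mm and 8.59 degrees, less where a joint would pass 70% of its speed; a pose out of reach is approached as far as the arm can. A call is refused whole if a number of a shift passes 0.05 or a number of a turn 0.15, either way. A call with a gripper value outside its range is refused whole. "hand" is the gripper command: -1 is fully open, 1 is shut, values between are in proportion, set as the call begins (left out, the last holds). The fingers move at their own pace and stop on an object; "squeeze" is the grip in N (left out, the last holds). Time passes only in rows, so rows that do not move let the fingers close. It gives the time, the measured TCP pose, the force and the opening at its end, in the units of the state.
- get_obs(): the state, without advancing time (a new reading comes with each control period).
- camera(name): name is "side" or "top"; returns a dict with "img" (384x512x3 uint8, blue, green, red), "fov_y" (degrees; the focal length in pixels is half the picture's height over the tangent of half this angle, whatever the lens; pixels are square), "cx", "cy" (the principal point, pixels), "R" (3x3) and "t" (3): a world point X has camera coordinates R X + t. Camera axes: x right, y down, z forward; pixel columns grow to the right and rows downward; lengths in m; the calibration is good to about 2 mm. A picture is of the moment at which its call begins. There is no depth.
- workorder.hand_in(): hands the job in, once; it reports no verdict.
The state is a dict: "clock": time; "joint_pos": joint angles; "joint_velocities": joint speeds; "tau": joint torques, N m; "position": TCP position; "ee_rot": TCP orientation; "ft_force": force on the tool from outside, world axes, zero at the start; "torque": the same for the moment, N m; "grip_width": opening from 0.0 (shut) to 1.0 (fully open).
Only numpy, scipy, OpenCV 4.12 (cv2) and the standard library are available. Lean on these libraries where they do the work, as an engineer would, in place of code of your own. Each camera call takes 0.05 s, during which the arm holds its last target.

## Working session

There is one attempt and no reset: what is moved stays moved. The work goes in short steps, Python scripts to look and compute and a tool call to move; the robot and the scene stay as the last step left them, time stands still between calls to the robot, and variables do not carry over. Pictures are saved under pics/ and viewed, and the job is handed in when it is done.

Besides the shell and the picture viewer there is one more tool, called after "Call:" in YAML: its name, and indented under it one key for each argument. play_rows: Moves the arm, as the interface text tells. Its arguments: {"type":"object","properties":{"increments":{"type":"string"},"hand":{"type":"number"},"squeeze":{"type":"number"}},"required":["increments"]}

```bash
mkdir -p pics; python3 - <<'E'
from workcell import get_obs,camera,manip
import cv2,numpy as np
print(get_obs(), manip.finger_overhang)
for n in("side","top"):
    c=camera(n); cv2.imwrite(f"pics/{n}0.png",c["img"]); np.savez(f"{n}0.npz",**c); print(n,c["fov_y"],c["cx"],c["cy"],c["R"],c["t"])
E
```

```text
{'clock': 0.0, 'joint_pos': array([ 1.28439692,  0.33289269, -0.06470471,  1.46094467,  0.0215728 ,
        1.34990619, -0.08850321]), 'joint_velocities': array([ 1.11387321e-03,  1.36737913e-03,  7.12483224e-04, -1.86939437e-03,
       -1.54123891e-03, -7.48846578e-05,  7.96685849e-04]), 'tau': array([ 7.47262166e-04, -6.25449371e+01,  4.97906038e-02, -3.91602767e+01,
        1.62811921e-02,  9.94083763e-03,  2.07415576e-05]), 'position': array([ 0.16287886, -0.60302057,  0.23850133]), 'ee_rot': array([ 0.43019531,  0.56183635, -0.42959155,  0.56100179]), 'ft_force': array([0.66799932, 0.14050464, 0.23285658]), 'torque': array([ 0.00061055,  0.01638683, -0.03945801]), 'grip_width': 1.0032333080655622} 0.008
side 57.10526417600067 250.15165098448216 191.31860097868778 [[ 0.93599503 -0.35193419  0.00745912]
 [-0.26602656 -0.72107656 -0.63974875]
 [ 0.23052806  0.59681732 -0.76854792]] [-0.5242083   0.18841371  0.87960408]
top 52.79645185471522 247.8754764232899 198.1546676393 [[ 0.02563402 -0.99940689  0.02299478]
 [-0.98584713 -0.02908502 -0.16510453]
 [ 0.16567541 -0.01843705 -0.98600798]] [-0.02514993  0.57041061  1.27327907]
```

View pics/side0.png

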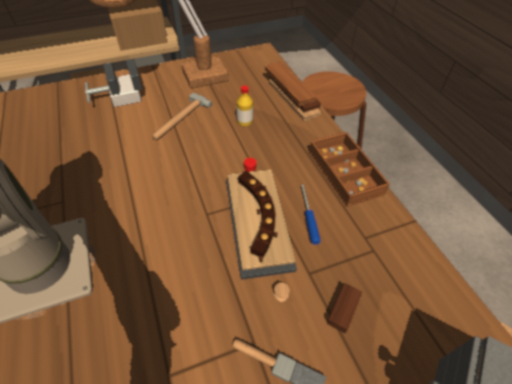

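View pics/top0.png

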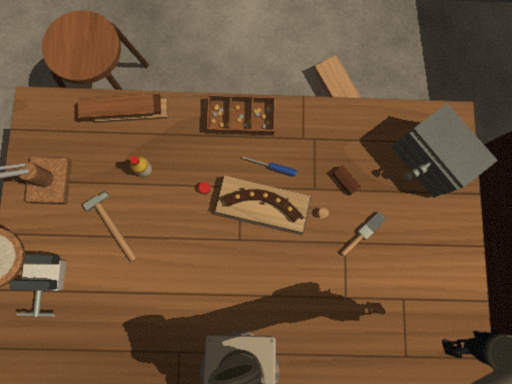

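The red tin is at the +y end of the bed (top picture 204,188; side picture 250,164) and the spool is at the other end (321,212). The arm is off to the right, clear of the bed. Next I'll measure the nails in both views.

```bash
cat > h.py <<'E'
import numpy as np,cv2
def K(c):
    f=float(c["img"].shape[0]/2/np.tan(np.radians(c["fov_y"])/2)); return f
def ray(c,u,v,z):
    f=K(c);d=c["R"].T@np.array([(u-c["cx"])/f,(v-c["cy"])/f,1]);o=-c["R"].T@c["t"]
    return o+d*(z-o[2])/d[2]
def proj(c,X):
    p=c["R"]@X+c["t"];f=K(c);return np.array([f*p[0]/p[2]+c["cx"],f*p[1]/p[2]+c["cy"]])
E
python3 - <<'E'
from h import *
for n,(x0,x1,y0,y1) in dict(side=(225,300,150,310),top=(190,335,170,235)).items():
    c=dict(np.load(n+"0.npz")); im=c["img"]
    crop=im[y0:y1,x0:x1]
    s=5 if n=="top" else 3.7
    cv2.imwrite(f"pics/{n}crop.png",cv2.resize(crop,None,fx=s,fy=s,interpolation=cv2.INTER_CUBIC))
    hsv=cv2.cvtColor(im,cv2.COLOR_BGR2HSV)
    # rail = dark; fill -> nails are bright blobs in it
    v=im[:,:,2].astype(np.uint8)
    dark=(v<100).astype(np.uint8)*255
    m=np.zeros_like(dark);m[y0:y1,x0:x1]=dark[y0:y1,x0:x1]
    num,lab,st,ce=cv2.connectedComponentsWithStats(m)
    i=1+np.argsort(-st[1:,4])[:4]; print(n,st[i],ce[i])
E
```

```text
side [[ 238  171   38   90 1107]
 [ 226  181   70   98  613]
 [ 272  281    7    7   19]] [[259.85727191 214.45709124]
 [257.76672104 258.85318108]
 [274.47368421 283.73684211]]
top [[ 208  176   95   59 1456]
 [ 270  170   27    7  117]
 [ 282  170   53   21  102]
 [ 326  170    9   13   71]] [[252.51236264 204.3907967 ]
 [286.25641026 172.17094017]
 [310.54901961 185.64705882]
 [331.26760563 174.61971831]]
```

View pics/sidecrop.png

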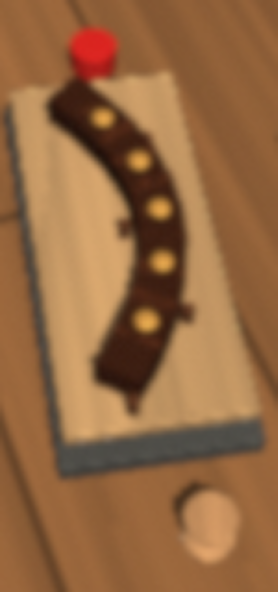

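View pics/topcrop.png

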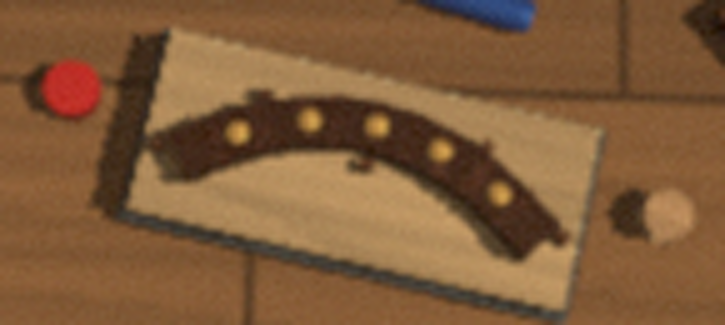

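The nails show clearly as five bright dots: in the top picture about (237,196), (252,194), (265,195), (278,200) and (290,209). The tin end is at +y, so I start there.

```bash
cat > m.py <<'E'
from h import *
from scipy.optimize import least_squares
seeds=dict(side=[(225+a/3.7,150+b/3.7) for a,b in [(102,118),(139,160),(160,208),(162,261),(147,320)]],
 top=[(190+a/5,170+b/5) for a,b in [(238,132),(310,120),(377,126),(441,150),(500,193)]])
P={};C={}
for n in seeds:
    c=dict(np.load(n+"0.npz"));C[n]=c;g=c["img"][:,:,1].astype(float);P[n]=[]
    for u,v in seeds[n]:
        for _ in range(3):
            yy,xx=np.mgrid[0:g.shape[0],0:g.shape[1]]
            w=np.where(np.hypot(xx-u,yy-v)<4.0,np.clip(g-75,0,None),0)
            u,v=(w*xx).sum()/w.sum(),(w*yy).sum()/w.sum()
        P[n].append((u,v))
    print(n,np.round(P[n],1).tolist())
pts=[]
for i in range(5):
    a=ray(C["side"],*P["side"][i],.074);b=ray(C["top"],*P["top"][i],.074)
    r=least_squares(lambda X:np.r_[proj(C["side"],X)-P["side"][i],proj(C["top"],X)-P["top"][i]],b)
    print(np.round(a,4),np.round(b,4),"tri",np.round(r.x,4),"res",round(r.cost,3)); pts.append((a+b)/2)
pts=np.array(pts);print(np.round(pts,4),np.linalg.norm(np.diff(pts,axis=0),axis=1))
np.save("pts.npy",pts)
for n in ("top","side"):
    im=C[n]["img"];h=cv2.cvtColor(im,cv2.COLOR_BGR2HSV);m=((h[:,:,0]<6)|(h[:,:,0]>174))&(h[:,:,1]>200)&(h[:,:,2]>140)
    k,l,s,ce=cv2.connectedComponentsWithStats(m.astype(np.uint8))
    for j in range(1,k):
        if s[j,4]>20: print(n,"red",s[j],ray(C[n],*ce[j],.024))
E
python3 m.py
```

```text
side [[252.5, 181.4], [262.3, 193.0], [267.8, 205.9], [268.5, 220.4], [264.2, 236.4]]
top [[237.4, 196.1], [251.7, 193.6], [265.3, 194.7], [277.9, 199.7], [289.7, 208.4]]
[0.5743 0.0214 0.074 ] [0.5724 0.0264 0.074 ] tri [0.575  0.0261 0.0683] res 0.194
[ 0.5841 -0.0262  0.074 ] [ 0.5823 -0.0215  0.074 ] tri [ 0.5849 -0.022   0.0684] res 0.194
[ 0.5814 -0.0714  0.074 ] [ 0.5799 -0.0669  0.074 ] tri [ 0.5823 -0.0676  0.0686] res 0.145
[ 0.5658 -0.1142  0.074 ] [ 0.5642 -0.1097  0.074 ] tri [ 0.5667 -0.1106  0.0684] res 0.158
[ 0.5378 -0.1541  0.074 ] [ 0.5359 -0.1496  0.074 ] tri [ 0.5385 -0.1507  0.0682] res 0.208
[[ 0.5733  0.0239  0.074 ]
 [ 0.5832 -0.0238  0.074 ]
 [ 0.5806 -0.0692  0.074 ]
 [ 0.565  -0.1119  0.074 ]
 [ 0.5369 -0.1518  0.074 ]] [0.04875475 0.04538867 0.04554066 0.04881242]
top red [131 156   8   8  40] [0.69988232 0.39267095 0.024     ]
top red [199 183  10  10  57] [0.60972297 0.1452979  0.024     ]
side red [241  86   7   7  40] [0.72704025 0.50929908 0.024     ]
side red [244 158  12  13 123] [0.60907426 0.13290781 0.024     ]
```

The spacings (45–49 mm) and the tin end both agree. The two views differ by 5 mm in y, so I use the mean and will check it against the known gripper position in the pictures. Next, the transit.

```bash
cat > to.py <<'E'
import sys,numpy as np
from workcell import get_obs
from scipy.spatial.transform import Rotation as Ro
o=get_obs();R=Ro.from_quat(o["ee_rot"]).as_matrix()
print("clock",round(o["clock"],2),"pos",np.round(o["position"],4),"F",np.round(o["ft_force"],2),"grip",round(o["grip_width"],3));print(np.round(R,3))
if len(sys.argv)>3:
    t=np.array(list(map(float,sys.argv[1:4])));print("tool shift",np.round(R.T@(t-o["position"]),4))
E
python3 to.py 0.45 -0.35 0.2; python3 to.py 0.573 0.024 0.13
```

```text
clock 0.1 pos [ 0.1629 -0.6031  0.2386] F [-0.18  0.95 -0.09] grip 1.001
[[-0.     0.965  0.261]
 [ 0.001  0.261 -0.965]
 [-1.    -0.    -0.001]]
tool shift [ 0.0388  0.3432 -0.1694]
clock 0.1 pos [ 0.1629 -0.6031  0.2386] F [-0.18  0.95 -0.09] grip 1.001
[[-0.     0.965  0.261]
 [ 0.001  0.261 -0.965]
 [-1.    -0.    -0.001]]
tool shift [ 0.1092  0.5594 -0.4983]
```

Call:
play_rows:
  increments: "0 0.034 -0.017 0;0 0.034 -0.017 0;0 0.034 -0.017 0;0 0.034 -0.017 0;0 0.034 -0.017 0;0 0.034 -0.017 0;0 0.034 -0.017 0;0 0.034 -0.017 0;0 0.034 -0.017 0;0 0.034 -0.017 0"
  hand: 1
  squeeze: 20

```text
clock: 1.1
position: [0.4504, -0.3446, 0.2338]
ee_rot: [0.433, 0.562, -0.434, 0.556]
ft_force: [0.8, -0.5, -0.2]
grip_width: -0.0
```

```bash
python3 to.py 0.573 0.024 0.13
```

```text
clock 1.1 pos [ 0.4504 -0.3446  0.2338] F [ 0.81 -0.52 -0.22] grip -0.0
[[-0.007  0.969  0.249]
 [ 0.005  0.249 -0.969]
 [-1.    -0.006 -0.007]]
tool shift [ 0.1048  0.211  -0.3259]
```

Call:
play_rows:
  increments: "0.005 0.021 -0.033 0;0.005 0.021 -0.033 0;0.005 0.021 -0.033 0;0.005 0.021 -0.033 0;0.01 0.021 -0.033 0;0.01 0.021 -0.033 0;0.01 0.021 -0.033 0;0.01 0.021 -0.033 0;0.01 0.021 -0.033 0;0.01 0.021 -0.033 0;0 0 0 0"

```text
clock: 2.2
position: [0.5742, 0.0491, 0.1489]
ee_rot: [0.432, 0.565, -0.432, 0.555]
ft_force: [-0.3, -0.4, -0.0]
grip_width: 0.004
```

```bash
python3 to.py 0.573 0.024 0.1; python3 - <<'E'
from workcell import camera
from h import *
from workcell import get_obs
p=get_obs()["position"]
for n in("side","top"):
    c=camera(n);np.savez(n+"1.npz",**c);im=c["img"]
    q=proj(c,p+[0,0,-.008]);print(n,q);x,y=q.astype(int)
    x0,y0=x-60,y-45
    cr=cv2.resize(im[y0:y0+90,x0:x0+120],None,fx=6,fy=6,interpolation=cv2.INTER_CUBIC)
    cv2.drawMarker(cr,tuple(int(v) for v in ((q-[x0,y0]+.5)*6)),(255,0,255),0,14,1)
    cv2.imwrite(f"pics/{n}1.png",cr)
E
```

```text
clock 2.2 pos [0.5742 0.0491 0.1489] F [-0.35 -0.39 -0.02] grip 0.004
[[-0.01   0.967  0.255]
 [ 0.008  0.255 -0.967]
 [-1.    -0.008 -0.011]]
tool shift [ 0.0487 -0.0072  0.0244]
side [249.02460643 157.3407799 ]
top [230.17431485 191.74934243]
```

View pics/side1.png

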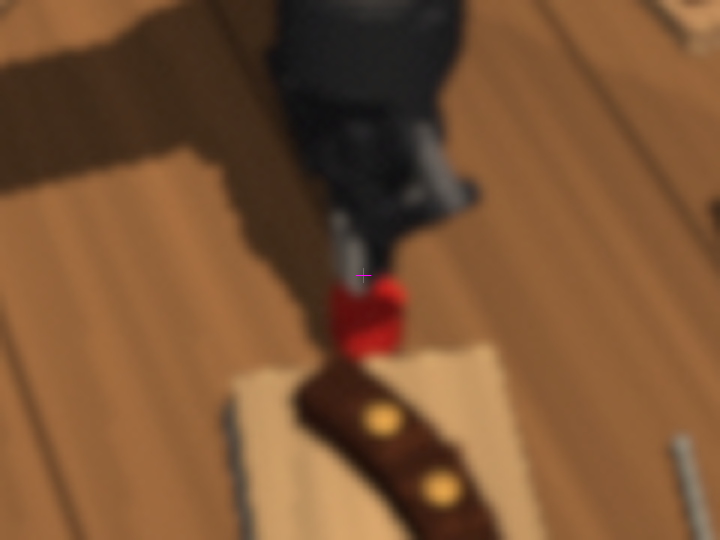

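View pics/top1.png

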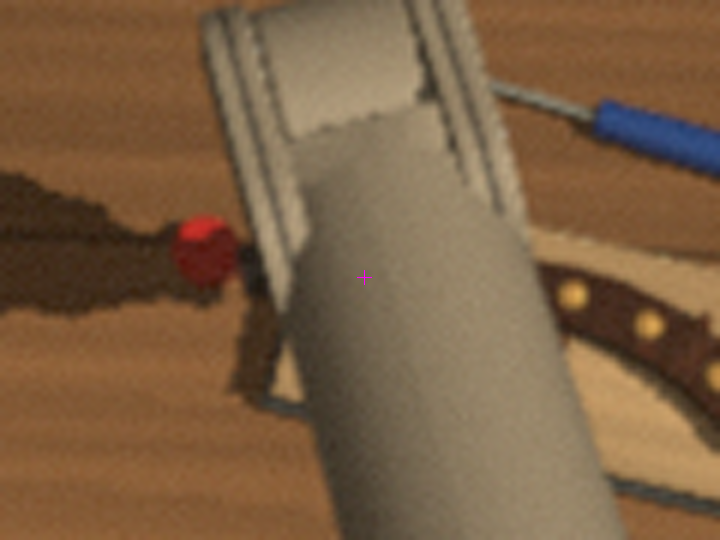

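The side picture puts the fingertips where they should be, within about 1–2 px. The top view is blocked by the arm. The tool overshot by 25 mm at speed, so I move slowly from here.

Call:
play_rows:
  increments: "0.005 -0.002 0.008 0;0.01 -0.003 0.008 0;0.01 -0.002 0.006 0;0.01 0 0.002 0;0.006 0 0 0;0 0 0 0;0 0 0 0"

```text
clock: 3.0
position: [0.572, 0.0095, 0.1042]
ee_rot: [0.434, 0.561, -0.437, 0.553]
ft_force: [0.2, -0.9, -0.1]
grip_width: 0.005
```

```bash
python3 to.py 0.573 0.024 0.09; cat > s.py <<'E'
import sys
from workcell import camera,get_obs
from h import *
p=get_obs()["position"];n="side"
c=camera(n);im=c["img"]
q=proj(c,p+[0,0,-.008]);print(n,q);x,y=q.astype(int)
x0,y0=x-50,y-37
cr=cv2.resize(im[y0:y0+75,x0:x0+100],None,fx=8,fy=8,interpolation=cv2.INTER_CUBIC)
cv2.drawMarker(cr,tuple(int(v) for v in ((q-[x0,y0]+.5)*8)),(255,0,255),0,14,1)
cv2.imwrite(f"pics/{sys.argv[1]}.png",cr)
E
python3 s.py a1
```

```text
clock 3.0 pos [0.572  0.0095 0.1042] F [ 0.22 -0.87 -0.09] grip 0.005
[[-0.011  0.971  0.241]
 [ 0.003  0.241 -0.971]
 [-1.    -0.01  -0.005]]
tool shift [ 0.0142  0.0046 -0.0138]
side [253.3664814  179.29418187]
```

View pics/a1.png

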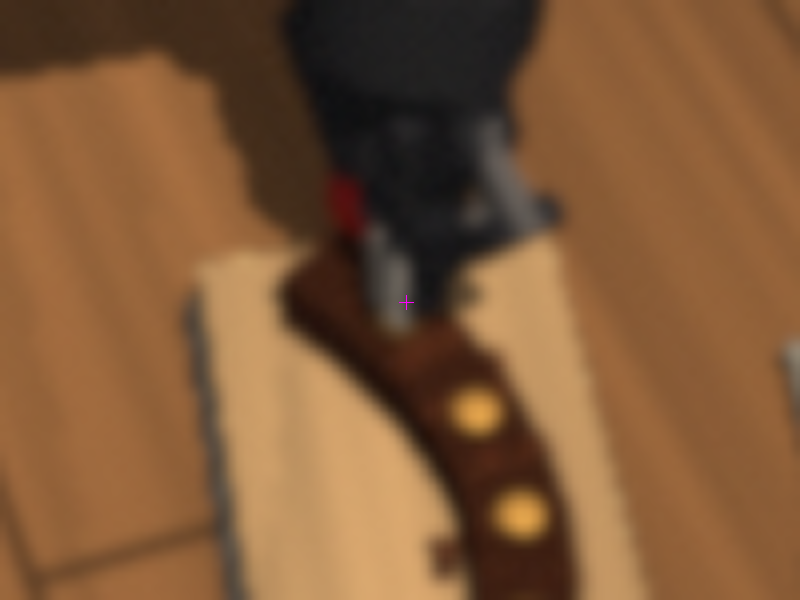

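Call:
play_rows:
  increments: "0 0.002 -0.005 0;0 0.001 -0.003 0;0 0 0 0;0 0 0 0"

```text
clock: 3.45
position: [0.5739, 0.0204, 0.1056]
ee_rot: [0.434, 0.561, -0.436, 0.554]
ft_force: [-0.5, -0.3, -1.0]
grip_width: 0.003
```

```bash
python3 to.py 0.574 0.023 0.088
```

```text
clock 3.45 pos [0.5739 0.0204 0.1056] F [-0.47 -0.34 -0.99] grip 0.003
[[-0.009  0.97   0.243]
 [ 0.003  0.243 -0.97 ]
 [-1.    -0.008 -0.005]]
tool shift [ 0.0176  0.0009 -0.0024]
```

Call:
play_rows:
  increments: "0.005 0.0005 -0.002 0;0.004 0 0 0;0.003 0 0 0;0 0 0 0;0 0 0 0"

```text
clock: 3.95
position: [0.5736, 0.0226, 0.0922]
ee_rot: [0.434, 0.561, -0.436, 0.554]
ft_force: [0.2, 0.0, 0.2]
grip_width: 0.0
```

```bash
python3 to.py 0.574 0.023 0.084
```

```text
clock 3.95 pos [0.5736 0.0226 0.0922] F [0.17 0.03 0.22] grip 0.0
[[-0.01   0.97   0.243]
 [ 0.003  0.243 -0.97 ]
 [-1.    -0.009 -0.005]]
tool shift [ 0.0082  0.0006 -0.0002]
```

Call:
play_rows:
  increments: "0.002 0 0 0;0.002 0 0 0;0.001 0 0 0;0 0 0 0;0 0 0 0"

```text
clock: 4.45
position: [0.5736, 0.0223, 0.0869]
ee_rot: [0.434, 0.561, -0.436, 0.554]
ft_force: [-0.0, -0.3, 0.6]
grip_width: 0.001
```

Call:
play_rows:
  increments: "0.001 0 0 0;0.001 0 0 0;0 0 0 0"

```text
clock: 4.75
position: [0.5737, 0.0224, 0.0849]
ee_rot: [0.434, 0.56, -0.436, 0.554]
ft_force: [-0.1, -0.7, 0.2]
grip_width: 0.001
```

Call:
play_rows:
  increments: "0.001 0 0 0;0 0 0 0"

```text
clock: 4.95
position: [0.5738, 0.0225, 0.084]
ee_rot: [0.434, 0.56, -0.436, 0.554]
ft_force: [-0.4, 0.6, 1.1]
grip_width: 0.004
```

Call:
play_rows:
  increments: "0.001 0 0 0;0 0 0 0"

```text
clock: 5.15
position: [0.5739, 0.0224, 0.0835]
ee_rot: [0.434, 0.56, -0.436, 0.554]
ft_force: [-1.5, 1.3, 5.1]
grip_width: -0.0
```

Contact at TCP z of 0.0838, so the tips are at 76 mm (the crown height), with about 5 N. I'll dwell and look.

Call:
play_rows:
  increments: "0.0002 0 0 0;0.0002 0 0 0;0.0002 0 0 0"

```text
clock: 5.45
position: [0.5739, 0.0224, 0.0835]
ee_rot: [0.434, 0.56, -0.436, 0.554]
ft_force: [-2.1, -0.0, 4.9]
grip_width: -0.0
```

```bash
python3 s.py a2;python3 to.py
```

```text
side [252.21153577 180.84989647]
clock 5.5 pos [0.5739 0.0224 0.0834] F [-1.72 -0.48  5.18] grip -0.0
[[-0.008  0.97   0.242]
 [ 0.003  0.242 -0.97 ]
 [-1.    -0.008 -0.004]]
```

View pics/a2.png

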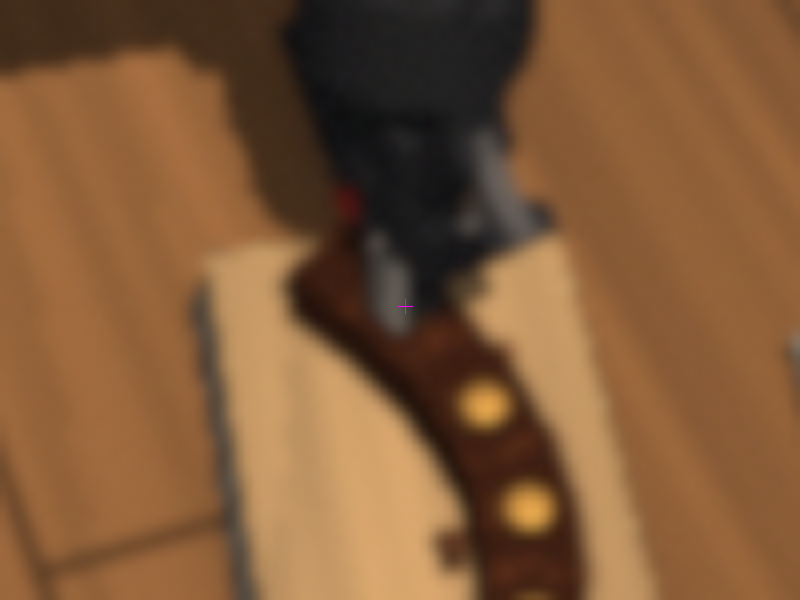

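The fingertips cover the first head and the rail looks unmoved. I lift off and go to nail 4.

Call:
play_rows:
  increments: "-0.004 0 0 0;-0.004 0 0 0;-0.004 0 0 0;0 0 0 0;0 0 0 0"

```text
clock: 6.0
position: [0.5741, 0.0224, 0.0957]
ee_rot: [0.434, 0.56, -0.436, 0.554]
ft_force: [0.0, -1.0, 0.7]
grip_width: -0.005
```

```bash
python3 to.py 0.5835 -0.0247 0.0965
```

```text
clock 6.0 pos [0.5741 0.0224 0.0957] F [ 0.05 -0.97  0.67] grip -0.005
[[-0.008  0.97   0.242]
 [ 0.003  0.242 -0.97 ]
 [-1.    -0.007 -0.005]]
tool shift [-0.001  -0.0023  0.0479]
```

Call:
play_rows:
  increments: "0 0 0.008 0;0 -0.001 0.01 0;0 -0.001 0.01 0;0 0 0.006 0;0 0 0.003 0;0 0 0 0;0 0 0 0;0 0 0 0"

```text
clock: 6.8
position: [0.5814, -0.0187, 0.0948]
ee_rot: [0.434, 0.56, -0.437, 0.554]
ft_force: [-0.9, 0.3, -1.0]
grip_width: -0.001
```

```bash
python3 to.py 0.5835 -0.0247 0.088
```

```text
clock 6.8 pos [ 0.5814 -0.0187  0.0948] F [-0.86  0.3  -0.95] grip -0.001
[[-0.009  0.971  0.241]
 [ 0.003  0.241 -0.971]
 [-1.    -0.008 -0.005]]
tool shift [0.0067 0.0006 0.0064]
```

Call:
play_rows:
  increments: "0 0.0003 0.003 0;0 0.0003 0.002 0;0 0 0.001 0;0.003 0 0 0;0.003 0 0 0;0.002 0 0 0;0 0 0 0;0 0 0 0"

```text
clock: 7.6
position: [0.5833, -0.0236, 0.0858]
ee_rot: [0.434, 0.561, -0.436, 0.554]
ft_force: [0.8, 0.6, 0.0]
grip_width: -0.003
```

Call:
play_rows:
  increments: "0.001 0 0.0005 0;0.001 0 0 0;0 0 0 0"

```text
clock: 7.9
position: [0.5836, -0.0241, 0.084]
ee_rot: [0.434, 0.561, -0.436, 0.554]
ft_force: [-1.5, -0.0, 0.4]
grip_width: -0.001
```

Call:
play_rows:
  increments: "0.001 0 0 0;0.0002 0 0 0;0.0002 0 0 0"

```text
clock: 8.2
position: [0.5837, -0.024, 0.0835]
ee_rot: [0.434, 0.56, -0.436, 0.554]
ft_force: [-2.1, 0.4, 5.4]
grip_width: -0.003
```

Touched at the crown height with 5 N. Next is nail 3.

Call:
play_rows:
  increments: "0.0002 0 0 0;0.0002 0 0 0;-0.004 0 0 0;-0.004 0 0 0;-0.004 0 0 0;0 0 0 0;0 0 0 0"

```text
clock: 8.9
position: [0.584, -0.024, 0.0959]
ee_rot: [0.434, 0.56, -0.436, 0.554]
ft_force: [-0.2, 0.0, 0.1]
grip_width: -0.0
```

```bash
python3 to.py 0.581 -0.070 0.0965
```

```text
clock 8.9 pos [ 0.584  -0.024   0.0959] F [-0.22  0.04  0.09] grip -0.0
[[-0.008  0.97   0.242]
 [ 0.003  0.243 -0.97 ]
 [-1.    -0.008 -0.005]]
tool shift [-0.0007 -0.014   0.0439]
```

Call:
play_rows:
  increments: "0 -0.002 0.008 0;0 -0.003 0.01 0;0 -0.004 0.01 0;0 -0.003 0.006 0;0 -0.001 0.003 0;0 0 0 0;0 0 0 0;0 0 0 0"

```text
clock: 9.7
position: [0.5795, -0.0681, 0.0951]
ee_rot: [0.434, 0.56, -0.437, 0.554]
ft_force: [-0.3, 0.3, 0.7]
grip_width: 0.003
```

```bash
python3 to.py 0.581 -0.070 0.086
```

```text
clock 9.7 pos [ 0.5795 -0.0681  0.0951] F [-0.34  0.34  0.73] grip 0.003
[[-0.009  0.971  0.241]
 [ 0.003  0.241 -0.971]
 [-1.    -0.008 -0.005]]
tool shift [0.0091 0.0011 0.0023]
```

Call:
play_rows:
  increments: "0 0.0005 0.001 0;0.003 0.0003 0.001 0;0.003 0 0 0;0.002 0 0 0;0 0 0 0;0 0 0 0"

```text
clock: 10.3
position: [0.5808, -0.0685, 0.0861]
ee_rot: [0.434, 0.561, -0.436, 0.554]
ft_force: [-0.4, -0.3, -0.5]
grip_width: -0.002
```

Call:
play_rows:
  increments: "0.001 0 0.0007 0;0.001 0 0 0;0 0 0 0"

```text
clock: 10.6
position: [0.5811, -0.0692, 0.0842]
ee_rot: [0.434, 0.561, -0.436, 0.554]
ft_force: [0.9, 0.0, 0.2]
grip_width: -0.001
```

Call:
play_rows:
  increments: "0.001 0 0 0;0.0002 0 0 0;0.0002 0 0 0"

```text
clock: 10.9
position: [0.5812, -0.0692, 0.0837]
ee_rot: [0.434, 0.56, -0.436, 0.554]
ft_force: [-2.2, -0.1, 5.2]
grip_width: -0.0
```

Call:
play_rows:
  increments: "0.0002 0 0 0;0.0002 0 0 0;-0.004 0 0 0;-0.004 0 0 0;-0.004 0 0 0;0 0 0 0;0 0 0 0"

```text
clock: 11.6
position: [0.5814, -0.0692, 0.096]
ee_rot: [0.434, 0.56, -0.436, 0.554]
ft_force: [0.3, -0.6, -0.1]
grip_width: 0.002
```

```bash
python3 to.py 0.565 -0.1124 0.0965
```

```text
clock 11.6 pos [ 0.5814 -0.0692  0.096 ] F [ 0.31 -0.61 -0.13] grip 0.002
[[-0.009  0.97   0.243]
 [ 0.003  0.243 -0.97 ]
 [-1.    -0.008 -0.005]]
tool shift [-0.0005 -0.0264  0.0379]
```

Call:
play_rows:
  increments: "0 -0.004 0.006 0;0 -0.006 0.009 0;0 -0.006 0.009 0;0 -0.004 0.006 0;0 -0.002 0.003 0;0 0 0 0;0 0 0 0;0 0 0 0"

```text
clock: 12.4
position: [0.5662, -0.1114, 0.0954]
ee_rot: [0.434, 0.56, -0.437, 0.554]
ft_force: [0.0, -0.0, -0.2]
grip_width: 0.003
```

```bash
python3 to.py 0.565 -0.1124 0.086
```

```text
clock 12.4 pos [ 0.5662 -0.1114  0.0954] F [ 0.02 -0.02 -0.22] grip 0.003
[[-0.01   0.971  0.24 ]
 [ 0.003  0.241 -0.971]
 [-1.    -0.009 -0.005]]
tool shift [ 0.0094 -0.0013  0.0007]
```

Call:
play_rows:
  increments: "0.002 -0.0006 0.0005 0;0.003 -0.0005 0 0;0.003 0 0 0;0.001 0 0 0;0 0 0 0;0 0 0 0"

```text
clock: 13.0
position: [0.5652, -0.1106, 0.0853]
ee_rot: [0.434, 0.561, -0.436, 0.554]
ft_force: [0.1, -0.4, 0.4]
grip_width: 0.001
```

Call:
play_rows:
  increments: "0.001 0 0.001 0;0 0 0 0;0.001 0 0 0;0.0003 0 0 0"

```text
clock: 13.4
position: [0.5657, -0.1117, 0.0836]
ee_rot: [0.434, 0.561, -0.436, 0.554]
ft_force: [-2.6, 1.2, 4.0]
grip_width: -0.003
```

Call:
play_rows:
  increments: "0.0003 0 0 0;0.0003 0 0 0;0.0003 0 0 0"

```text
clock: 13.7
position: [0.5657, -0.1117, 0.0834]
ee_rot: [0.434, 0.56, -0.436, 0.554]
ft_force: [-2.9, 0.5, 5.0]
grip_width: -0.001
```

Nail 2 touched. Last is nail 1.

Call:
play_rows:
  increments: "-0.004 0 0 0;-0.004 0 0 0;-0.004 0 0 0;0 0 0 0;0 0 0 0"

```text
clock: 14.2
position: [0.5661, -0.1119, 0.0959]
ee_rot: [0.434, 0.56, -0.436, 0.554]
ft_force: [0.1, 1.0, 0.3]
grip_width: -0.001
```

```bash
python3 to.py 0.537 -0.1523 0.0965
```

```text
clock 14.2 pos [ 0.5661 -0.1119  0.0959] F [0.14 1.01 0.26] grip -0.001
[[-0.009  0.97   0.242]
 [ 0.003  0.243 -0.97 ]
 [-1.    -0.008 -0.005]]
tool shift [-0.0004 -0.038   0.0322]
```

Call:
play_rows:
  increments: "0 -0.007 0.005 0;0 -0.008 0.007 0;0 -0.008 0.007 0;0 -0.007 0.006 0;0 -0.003 0.003 0;0 0 0 0;0 0 0 0;0 0 0 0"

```text
clock: 15.0
position: [0.5375, -0.1516, 0.0955]
ee_rot: [0.434, 0.56, -0.437, 0.554]
ft_force: [0.8, 0.3, 0.2]
grip_width: 0.003
```

```bash
python3 to.py 0.537 -0.1523 0.086; python3 s.py a5
```

```text
clock 15.0 pos [ 0.5375 -0.1516  0.0955] F [0.76 0.26 0.23] grip 0.003
[[-0.01   0.971  0.24 ]
 [ 0.002  0.24  -0.971]
 [-1.    -0.009 -0.005]]
tool shift [ 0.0095 -0.0006  0.0006]
side [263.89135953 232.49659499]
```

View pics/a5.png

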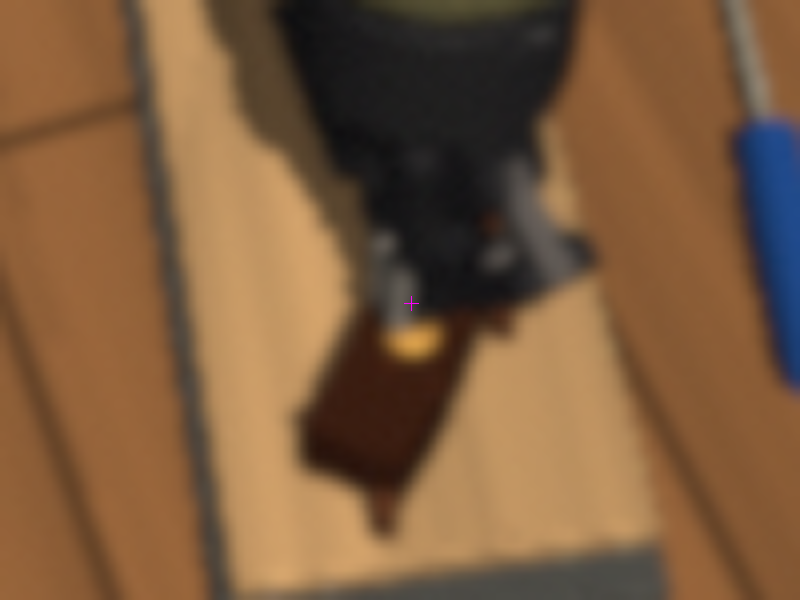

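The side view shows the fingertips just behind the head of nail 1 (413,340 in the crop), and the finger matches its predicted spot. I'll trust the side view's y (about -0.1535) a little more.

Call:
play_rows:
  increments: "0.002 -0.0003 0.001 0;0.003 0 0.001 0;0.003 0 0 0;0.001 0 0 0;0 0 0 0;0 0 0 0"

```text
clock: 15.65
position: [0.5381, -0.1524, 0.0853]
ee_rot: [0.434, 0.561, -0.436, 0.554]
ft_force: [-0.7, 0.7, -0.3]
grip_width: -0.001
```

Call:
play_rows:
  increments: "0.0005 -0.0007 0.001 0;0 0 0 0;0.001 0 0 0;0.0003 0 0 0;0.0003 0 0 0"

```text
clock: 16.15
position: [0.5379, -0.1536, 0.0839]
ee_rot: [0.434, 0.56, -0.436, 0.554]
ft_force: [-2.8, 0.4, 4.2]
grip_width: 0.001
```

Call:
play_rows:
  increments: "0.0003 0 0 0;0.0003 0 0 0;0.0003 0 0 0;0.0003 0 0 0"

```text
clock: 16.55
position: [0.5379, -0.1536, 0.0833]
ee_rot: [0.434, 0.56, -0.436, 0.554]
ft_force: [-2.8, 0.3, 4.7]
grip_width: 0.002
```

```bash
python3 s.py a6; python3 - <<'E'
from workcell import camera
import cv2
for n in("side","top"):cv2.imwrite(f"pics/{n}9.png",camera(n)["img"])
E
python3 to.py
```

```text
side [264.13928843 235.87513955]
clock 16.7 pos [ 0.5379 -0.1536  0.0833] F [-2.13  0.12  4.71] grip -0.001
[[-0.009  0.97   0.242]
 [ 0.002  0.242 -0.97 ]
 [-1.    -0.008 -0.005]]
```

View pics/a6.png

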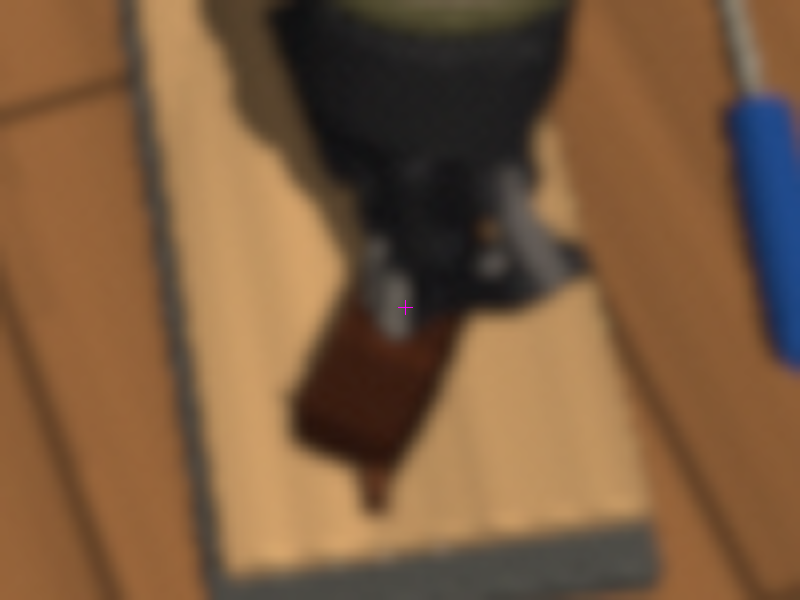

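View pics/side9.png

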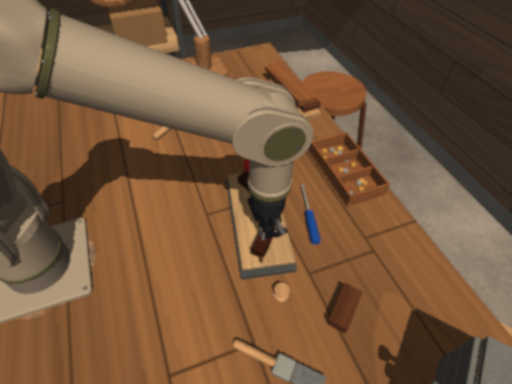

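The fingertips cover nail 1 and hold a steady light touch (about 4.7 N, tips at 75.3 mm). The spool (281,291), the screwdriver and the rail are where they were.

```bash
python3 -c "
from workcell import workorder
print(workorder.hand_in())"; python3 to.py
```

```text
the job is handed in; nothing more can be done
None
the job is handed in; nothing more can be done
```

I touched all five nail heads in order, nail 5 at the red tin's end through to nail 1, lifting clear of the rail between each. I then handed in the job with the closed fingertips still resting on nail 1. It took 16.7 s of the 45 s allowed.

- **Touch:** I felt each head at the expected crown height, with the fingertips about 75.3 to 76 mm above the table. The upward force was about 4–5.4 N each time. By the fingertip heights, the bed moved down less than 1 mm, well short of its 12 mm stop.
- **Final hold:** the last reading on nail 1 was steady at 4.7 N up, plus about 2 N sideways; the sideways force showed up on every touch.
- **Other objects:** the final side picture shows the spool, screwdriver and visible part of the rail where they were. I didn't re-measure the tin, most of which the gripper hid in that picture.
- **Disagreement:** the two cameras differed by about 5 mm in nail position along the row. I aimed between them, leaning towards the side view because the gripper showed where that view predicted. The touches were probably within 2–3 mm of the head centres, but I couldn't check this from above because the arm blocked the view.

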